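# Change the sanding sleeve on a bench spindle sander

### The job

Change the sanding sleeve: first pull the worn dark brown sleeve off the sander's drum and put it in the cardboard scrap bin. Then take the orange fresh sleeve from its sloping rest, stand it on its end on the sander's table or the bench and let go of it; take it again from above and push it fully down over the drum, until it sits flat on the sander's round table (either end up). Leave everything else on the bench where it is.

Things in the scene. Friction and masses are not known exactly. Their poses are not given: they have to be found in the camera images.
- sander: Spindle sander fixed to the bench: round grey table, 260 mm across, 12 mm high, with one upright black rubber drum at its centre: 40 mm across, straight for 62 mm above the table, then tapering in 8 mm to 28 mm, with a steel washer and a brass nut (14 mm across) up to 78 mm above the table. Origin: centre of the table's underside; z up along the drum.
- drum_foot (a point): Foot of the drum: on the drum's axis, level with the top face of the sander's round table (12 mm above the bench).
- drum_top (a point): Top of the nut on the drum's axis, 78 mm above drum_foot.
- fresh: Fresh sanding sleeve, bright orange rigid tube, open at both ends and the same both ways: 75 mm long, 52 mm outside, 43 mm bore (4.5 mm wall), about 70 g. Origin: centre of one end face; z runs along its axis towards the other end. It starts lying in the sloping rest with z pointing up the slope, 30 degrees above horizontal (origin at the lower end).
- fresh_mid (a point): Centre of the fresh sleeve, on its axis halfway along.
- worn: Worn sanding sleeve, dark brown rigid tube of the same size (75 mm long, 52 mm outside, 43 mm bore, about 70 g). Starts on the drum, standing on the sander's table. Origin: centre of its lower end face; z along its axis, up.
- worn_mid (a point): Centre of the worn sleeve, on its axis halfway along.
- rest: Wooden rest fixed to the bench: base 130 x 66 x 12 mm; on it a trough sloping 30 degrees carries the fresh sleeve from below (two rails 50 mm long, narrower than the sleeve: its sides and upper end are free); a stop 30 mm wide at the lower end reaches up to the sleeve's axis. Origin: centre of the underside, z up; the slope rises to its +x. The sleeve's middle is 75 mm above the origin.
- bin: Cardboard scrap bin, open on top, fixed to the bench: 180 x 180 mm outside, 70 mm high, 5 mm walls and floor. Origin: centre of its underside, z up. It and the rest may stand on either side.
- wood_round: Bystander: pale wooden disc, 60 mm across, 18 mm thick, lying on the sander's table behind the drum. Origin: centre of its underside.
- wrench: Bystander: dark open-ended wrench, 140 mm long, lying on the bench. Origin: near its middle, underside.
- yellow_box: Bystander: yellow box, 60 x 100 x 50 mm. Origin: centre of its underside.
- green_block: Bystander: green sanding block, 90 x 50 x 25 mm. Origin: centre of its underside.
- offcut: Bystander: wood offcut, 70 x 120 x 22 mm. Origin: centre of its underside.
- small_a: Bystander: thin reddish sanding sleeve standing upright, 32 mm across, 60 mm high. Origin: centre of its underside.
- small_b: Bystander: thin reddish sanding sleeve standing upright, 26 mm across, 50 mm high. Origin: centre of its underside.
- jar: Bystander: amber jar with a steel lid, 60 mm across, 90 mm high. Origin: centre of its underside.

How it is judged:
By the outcome, as a careful person would: the job done as asked, in the order asked, and still so for the second after the job is handed in, with the robot touching nothing.
It also fails if it takes over 67 s, if anything falls off the work surface, if the arm or the gripper's body presses on something with over 40 N, if the wrist force passes 120 N, or if a joint passes its speed limit or range.

### The arm

A 6-joint arm with a two-finger parallel gripper is mounted at the origin on the work surface. World frame = base frame: x ahead of the robot, y to its left, z up, the work surface at z = 0. Lengths are in m, angles in rad, forces in N, time in s.
With the tool pointing down it reaches from about 0.375 to 0.9 m from the base axis. Payload 3.1 kg.
Tool frame: the origin (TCP) lies on the centre line of the jaws, within the pads' length; the fingertips stand 19 mm ahead of it and the grasp point (between the pads) is the TCP; z points along the fingers, y is the line along which they close (so a half turn about z gives the same grasp; the last joint's range is limited). The gripper opens to 85 mm and grips with 20 to 120 N. Pads are 22 mm wide; open, the fingers measure 114 mm over their backs; the gripper's body (76 mm by 85 mm) begins 54 mm behind the grasp point. The pads swing forward as they close: fully open they stand 13 mm farther back than shut.
Start: joints at [0.952, 0.527, 1.433, -0, 1.181, -0.178], TCP at [0.267, 0.565, 0.25] pointing down, gripper open.
Joint ranges: [-3.08, 3.08], [-0.75, 2.2], [0.22, 2.44], [-1.43, 4.57], [0, 2.65], [-2.85, 2.85]. Speed limits (rad/s): [2.79, 2.79, 3.14, 3.14, 3.14, 3.14].

### API

Orientations are given as a unit quaternion [x, y, z, w].
In Python, from station import manip, cams, sign_off gives the robot as it stands.
- The arm moves only by the tool carry_out, never from a script. Its argument "targets" is a list that holds one entry, the list of rows, each a list of 7 numbers: the shift along the tool's x, y, z in cm, then the turn, a rotation vector about the tool's x, y, z in degrees, then the finger opening in cm, from 0 to 8.54. A call has 1 to 12 rows; each row is the pose to reach, as a shift and turn from the pose commanded when the call began, along the tool's axes at that moment; what a row does not reach only later rows make up. A row lasts 1/12 s, in which the tool goes at most 41.7 mm and 7.16 degrees, less where a joint would pass 70% of its speed; a pose out of reach is approached as far as the arm can. A call with a gripper value outside its range is refused whole. The fingers move at their own pace and stop on an object; "force" is the grip in N (left out, the last holds). Time passes only in rows, so rows that repeat a pose let the fingers close. It gives the time, the measured TCP pose, the force, the opening and the grip force at its end, in the units of the state.
- manip.sense(): the state, without advancing time (a new reading comes with each control period).
- cams.snapshot(name): name is "scene" or "top" or "wrist"; returns the picture (480x640x3 uint8, red, green, blue); there is no depth.
- cams.camera_info(name): a dict with "K" (3x3 intrinsics, pixels), "T" (4x4, takes a point from camera to world coordinates). Camera axes: x right, y down, z forward; pixel columns grow to the right and rows downward; lengths in m; the calibration is good to about 2 mm. A picture is of the moment at which its call begins: read the wrist's pose just before it. camera_info takes no time and is no camera call; for the wrist camera it gives the pose at the moment of the call.
- sign_off(): hands the job in; it is judged then, once.
The state is a dict: "t": time; "q": joint angles; "qd": joint speeds; "tau": joint torques, N m; "tcp_pos": TCP position; "tool_rot": TCP orientation; "force": force on the tool from outside, world axes, zero at the start; "ft_torque": the same for the moment, N m; "finger_gap": opening from 0.0 (shut) to 1.0 (fully open); "gripper_force": force on a finger pad.
Only numpy, scipy, OpenCV 4.12 (cv2) and the standard library are available. Lean on these libraries where they do the work, as an engineer would, in place of code of your own. Each camera call takes 0.05 s, during which the arm holds its last target. There are 200 camera calls.

## Working session

There is one attempt and no reset: what is moved stays moved. The work goes in short steps, Python scripts to look and compute and a tool call to move; the robot and the scene stay as the last step left them, time stands still between calls to the robot, and variables do not carry over. Pictures are saved under pics/ and viewed, at most 10 in all, crops included, and the job is handed in when it is done.

Besides the shell and the picture viewer there is one more tool, called after ">>>" by a JSON object that holds its "name" and its "arguments". carry_out: Moves the arm, as the interface text tells. Its arguments: {"type":"object","properties":{"targets":{"type":"array"},"force":{"type":"number"}},"required":["targets"]}

```bash
mkdir -p pics
python3 - <<'E'
from station import manip,cams
import cv2,numpy as np
np.set_printoptions(precision=4,suppress=True)
print(manip.sense())
for n in ("scene","top"):
    im=cams.snapshot(n); cv2.imwrite(f"pics/{n}0.png",im[:,:,::-1]); i=cams.camera_info(n); print(n,np.array(i["K"]),np.array(i["T"]))
E
```

```text
{'t': 0.0, 'q': array([ 0.9515,  0.5285,  1.4339,  0.    ,  1.1814, -0.1785]), 'qd': array([ 0.    , -0.0016, -0.001 , -0.0008,  0.0009, -0.0014]), 'tau': array([  0.0001, -44.2354, -17.8024,  -0.0002,   0.0087,   0.    ]), 'tcp_pos': array([0.2662, 0.5647, 0.2493]), 'tool_rot': array([ 0.2186,  0.9758, -0.001 , -0.0004]), 'force': array([ 0.4479, -0.1872,  0.0532]), 'ft_torque': array([ 0.0283, -0.0176, -0.0145]), 'gripper_force': 0.0, 'finger_gap': 0.9972870150491531}
scene [[463.8775   0.     317.2202]
 [  0.     463.8775 249.2576]
 [  0.       0.       1.    ]] [[-0.4717  0.5144 -0.7161  1.2703]
 [ 0.8816  0.2893 -0.3728  0.322 ]
 [ 0.0154 -0.8072 -0.59    0.6231]
 [ 0.      0.      0.      1.    ]]
top [[487.0554   0.     314.2135]
 [  0.     487.0554 236.239 ]
 [  0.       0.       1.    ]] [[ 0.029  -0.9846  0.1725  0.4273]
 [-0.9992 -0.0334 -0.0226  0.0125]
 [ 0.028  -0.1717 -0.9848  1.064 ]
 [ 0.      0.      0.      1.    ]]
```

View pics/scene0.png

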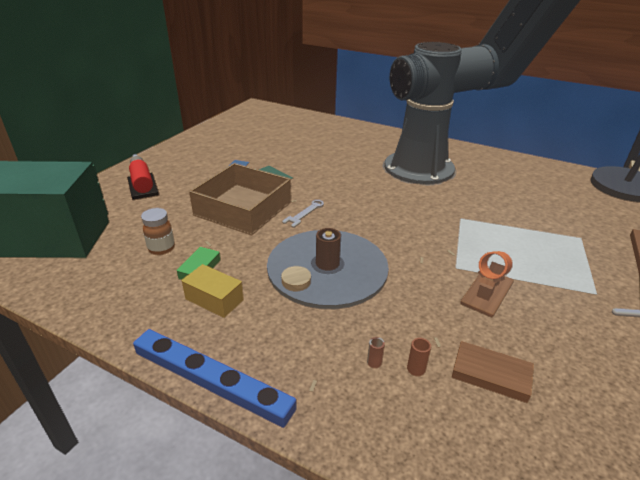

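View pics/top0.png

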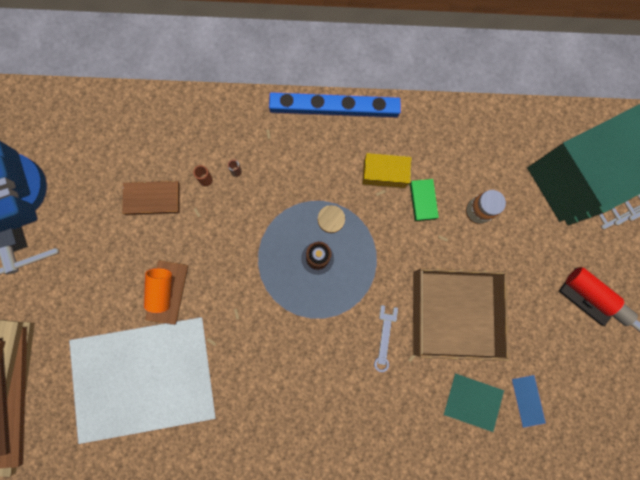

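The scene and top views show the drum with the worn sleeve at top (319,256), the rest with the orange sleeve at top (158,290) on the robot's left, and the bin at top (460,313) on the right. Next I'll enlarge these.

Run:
```python
import cv2,numpy as np
t=cv2.imread("pics/top0.png");s=cv2.imread("pics/scene0.png")
def c(im,x,y,w=80,h=60):
    return cv2.resize(im[y:y+h,x:x+w],(400,300),interpolation=cv2.INTER_CUBIC)
o=np.vstack([np.hstack([c(t,280,226),c(t,120,255,100,75)]),np.hstack([c(s,290,220),c(s,450,240,100,75)])])
cv2.imwrite("pics/crop0.png",o)
```

```text
(no output)
```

View pics/crop0.png

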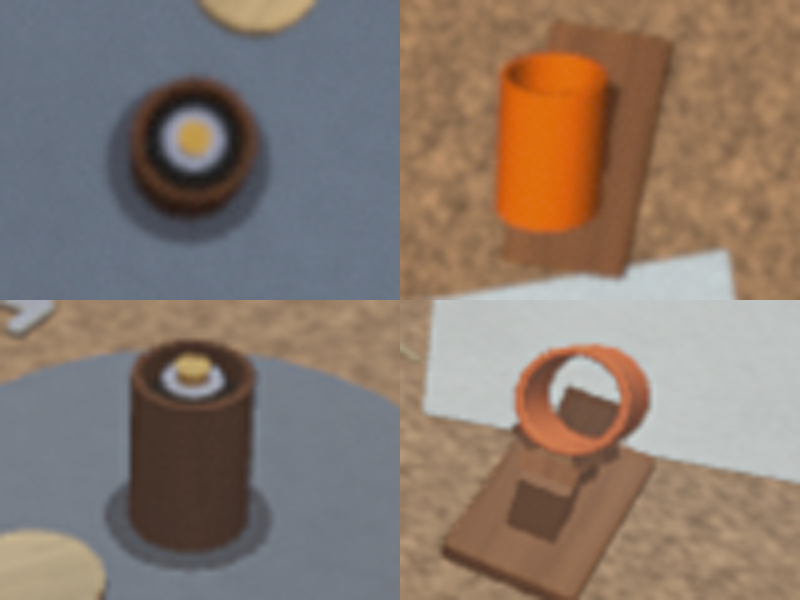

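The crops show the nut top at top (318.4,253.2) and scene (328.2,232.6). The rest's base corners in top are about (158,260), (188,265), (175,323) and (145,319). The fresh sleeve's upper rim is centred at scene (495,265).

```bash
cat > h.py <<'E'
from station import manip,cams
import numpy as np,cv2
from scipy.spatial.transform import Rotation as R
from scipy.optimize import least_squares
np.set_printoptions(precision=4,suppress=True)
def ray(n,p):
    i=cams.camera_info(n);K=np.array(i["K"]);T=np.array(i["T"])
    return T[:3,3],T[:3,:3]@np.linalg.solve(K,[p[0],p[1],1.])
def plane(n,p,z):
    o,d=ray(n,p);return o+d*(z-o[2])/d[2]
def proj(n,X):
    i=cams.camera_info(n);K=np.array(i["K"]);T=np.array(i["T"])
    c=(np.atleast_2d(X)-T[:3,3])@T[:3,:3];u=c@K.T;return u[:,:2]/u[:,2:]
def tri(pairs):
    A=0;b=0
    for n,p in pairs:
        o,d=ray(n,p);d=d/np.linalg.norm(d);P=np.eye(3)-np.outer(d,d);A=A+P;b=b+P@o
    return np.linalg.solve(A,b)
def to_tool(goal,Rg=None):
    "shift (cm) and rotvec (deg) from present pose"
    s=manip.sense();r=R.from_quat(s["tool_rot"])
    out=r.inv().apply(np.array(goal)-s["tcp_pos"])*100
    rv=(r.inv()*Rg).as_rotvec(degrees=True) if Rg is not None else np.zeros(3)
    return np.r_[out,rv]
E
python3 - <<'E'
from h import *
print("nut",plane("top",(318.4,253.2),.09),plane("scene",(328.2,232.6),.09),tri([("top",(318.4,253.2)),("scene",(328.2,232.6))]))
cs=np.array([plane("top",p,.012) for p in [(158.4,260.3),(187.8,264.8),(175.3,323.5),(144.8,319.3)]])
print(cs,cs.mean(0)); ax=(cs[0]+cs[1]-cs[2]-cs[3])/2; print("len",np.linalg.norm(ax),"yaw",np.degrees(np.arctan2(ax[1],ax[0])),np.linalg.norm(cs[0]-cs[1]))
m=cs.mean(0);u=ax/np.linalg.norm(ax)
M=np.r_[m[:2],.075]; a=u*np.cos(np.pi/6)+[0,0,.5]
for n in("top","scene"): print(n,proj(n,[M-a*.0375,M,M+a*.0375]))
# bin rim corners, z=.07
b=[plane("top",p,.07) for p in [(415,270),(505,272),(506,357),(414,356)]];print(np.array(b),np.mean(b,0))
E
```

```text
nut [ 0.5634 -0.0193  0.09  ] [ 0.5611 -0.0225  0.09  ] [ 0.5635 -0.0202  0.092 ]
[[0.5475 0.3225 0.012 ]
 [0.5398 0.2589 0.012 ]
 [0.4148 0.276  0.012 ]
 [0.4216 0.3405 0.012 ]] [0.4809 0.2995 0.012 ]
len 0.12671844151128656 yaw -7.945416460909539 0.06407170288433056
top [[157.2465 306.1954]
 [158.1512 289.79  ]
 [159.0801 272.9484]]
scene [[498.3033 264.1181]
 [495.1061 264.7132]
 [491.6692 265.353 ]]
[[ 0.5379 -0.2199  0.07  ]
 [ 0.5397 -0.4072  0.07  ]
 [ 0.3684 -0.4025  0.07  ]
 [ 0.3653 -0.2168  0.07  ]] [ 0.4528 -0.3116  0.07  ]
```

Run:
```python
from h import *
print(to_tool([.5625,-.0205,.19]),to_tool([.5625,-.0205,.068]))
```

```text
[-51.7649 -40.2805   6.0028   0.       0.       0.    ] [-51.7696 -40.2566  18.2027   0.       0.       0.    ]
```

>>> {"name": "carry_out", "arguments": {"targets": [[[-51.8, -40.3, 4, 0, 0, 0, 8.5], [-51.8, -40.3, 4, 0, 0, 0, 8.5], [-51.8, -40.3, 4, 0, 0, 0, 8.5], [-51.8, -40.3, 4, 0, 0, 0, 8.5], [-51.8, -40.3, 4, 0, 0, 0, 8.5], [-51.8, -40.3, 4, 0, 0, 0, 8.5], [-51.8, -40.3, 4, 0, 0, 0, 8.5], [-51.8, -40.3, 4, 0, 0, 0, 8.5], [-51.8, -40.3, 4, 0, 0, 0, 8.5], [-51.8, -40.3, 4, 0, 0, 0, 8.5], [-51.8, -40.3, 4, 0, 0, 0, 8.5], [-51.8, -40.3, 4, 0, 0, 0, 8.5]]], "force": 40}}

```text
t: 1.1
tcp_pos: [0.4924, 0.1181, 0.2196]
tool_rot: [0.219, 0.976, -0.0, -0.0]
force: [1.1, 0.1, -0.2]
finger_gap: 0.992
gripper_force: 0.0
```

>>> {"name": "carry_out", "arguments": {"targets": [[[0, 0, 0, 0, 0, 0, 8.5], [0, 0, 0, 0, 0, 0, 8.5], [0, 0, 0, 0, 0, 0, 8.5]]]}}

```text
t: 1.35
tcp_pos: [0.4914, 0.12, 0.2195]
tool_rot: [0.219, 0.976, 0.0, -0.001]
force: [0.7, -0.1, 0.2]
finger_gap: 0.993
gripper_force: 0.0
```

Run:
```python
from h import *
s=manip.sense();print(s["t"],s["tcp_pos"],s["q"],s["force"])
print(to_tool([.5625,-.0205,.14]))
```

```text
1.35 [0.4914 0.12   0.2195] [ 0.0181  0.4123  1.76    0.0006  0.9711 -1.1111] [ 0.7169 -0.0893  0.1606]
[-12.4525  -9.6601   7.9287   0.       0.       0.    ]
```

>>> {"name": "carry_out", "arguments": {"targets": [[[-4, -3.1, 2.6, 0, 0, 0, 8.5], [-8, -6.2, 5.2, 0, 0, 0, 8.5], [-12.45, -9.65, 7.9, 0, 0, 0, 8.5], [-12.45, -9.65, 7.9, 0, 0, 0, 8.5], [-12.45, -9.65, 7.9, 0, 0, 0, 8.5], [-12.45, -9.65, 7.9, 0, 0, 0, 8.5], [-12.45, -9.65, 7.9, 0, 0, 0, 8.5], [-12.45, -9.65, 7.9, 0, 0, 0, 8.5]]]}}

```text
t: 2.02
tcp_pos: [0.5625, -0.018, 0.1414]
tool_rot: [0.217, 0.976, 0.0, -0.001]
force: [1.1, 0.4, -0.5]
finger_gap: 0.998
gripper_force: 0.0
```

Run:
```python
from h import *
s=manip.sense();print(s["t"],s["tcp_pos"],s["q"])
i=cams.camera_info("wrist")
print(proj("wrist",[[.5625,-.0205,.09],[.5625,-.0205,.087],[.5625,-.0205,.087]]), np.array(i["K"]),np.array(i["T"]),to_tool([.5625,-.0205,.068]))
im=cams.snapshot("wrist");cv2.imwrite("pics/w1.png",im[:,:,::-1])
```

```text
2.0167 [ 0.5625 -0.018   0.1414] [-0.2308  0.5951  1.6866  0.0006  0.8611 -1.3636]
[[313.9916 285.9026]
 [314.0577 283.4437]
 [314.0577 283.4437]] [[386.6492   0.     317.8094]
 [  0.     386.6492 241.2436]
 [  0.       0.       1.    ]] [[ 0.4248  0.8646  0.2685  0.4935]
 [ 0.9053 -0.4051 -0.1276  0.0142]
 [-0.0015  0.2973 -0.9548  0.2643]
 [ 0.      0.      0.      1.    ]] [-0.1173 -0.2263  7.3387  0.      0.      0.    ]
```

View pics/w1.png

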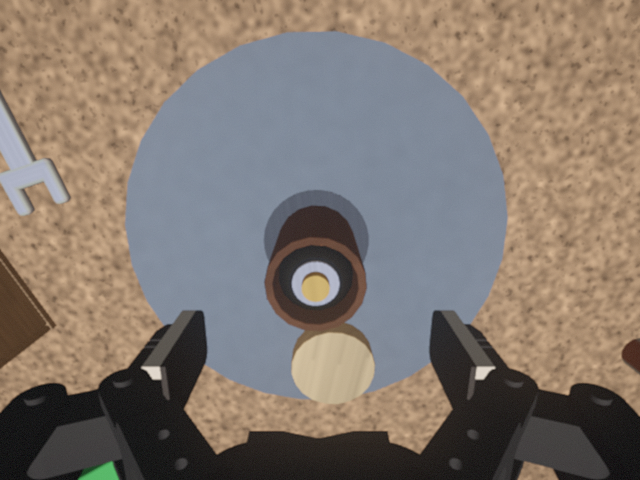

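The wrist view shows the nut at (315,287), against a predicted (314,286), so the drum position is confirmed. Now I'll descend, grip and lift.

>>> {"name": "carry_out", "arguments": {"targets": [[[-0.1, -0.2, 2.5, 0, 0, 0, 8.5], [-0.1, -0.2, 5, 0, 0, 0, 8.5], [-0.1, -0.2, 7.3, 0, 0, 0, 8.5], [-0.1, -0.2, 7.3, 0, 0, 0, 8.5], [-0.1, -0.2, 7.3, 0, 0, 0, 4], [-0.1, -0.2, 7.3, 0, 0, 0, 4], [-0.1, -0.2, 7.3, 0, 0, 0, 4], [-0.1, -0.2, 7.3, 0, 0, 0, 4], [-0.1, -0.2, 7.3, 0, 0, 0, 4], [-0.1, -0.2, 7.3, 0, 0, 0, 4], [-0.1, -0.2, 7.3, 0, 0, 0, 4], [-0.1, -0.2, 7.3, 0, 0, 0, 4]]], "force": 40}}

```text
t: 3.07
tcp_pos: [0.5648, -0.0221, 0.07]
tool_rot: [0.219, 0.976, 0.0, 0.002]
force: [-0.3, 3.8, 6.7]
finger_gap: 0.589
gripper_force: 42.0
```

>>> {"name": "carry_out", "arguments": {"targets": [[[0, 0, -1.2, 0, 0, 0, 4], [0, 0, -3, 0, 0, 0, 4], [0, 0, -6, 0, 0, 0, 4], [0, 0, -9.5, 0, 0, 0, 4], [0, 0, -13, 0, 0, 0, 4], [0, 0, -13, 0, 0, 0, 4], [0, 0, -13, 0, 0, 0, 4], [0, 0, -13, 0, 0, 0, 4]]]}}

```text
t: 3.73
tcp_pos: [0.563, -0.0227, 0.1982]
tool_rot: [0.219, 0.976, -0.0, -0.0]
force: [-0.0, -0.1, -0.9]
finger_gap: 0.588
gripper_force: 43.7
```

Run:
```python
from h import *
s=manip.sense();print(s)
print(to_tool([.453,-.312,.2]),to_tool([.453,-.312,.09]))
```

```text
{'t': 3.7333, 'q': array([-0.2384,  0.5121,  1.6413, -0.0004,  0.9882, -1.3681]), 'qd': array([ 0.0003,  0.0343,  0.0224,  0.0017, -0.0018,  0.0019]), 'tau': array([  0.0203, -42.1381, -15.6939,  -0.0019,  -0.0561,   0.0002]), 'tcp_pos': array([ 0.563 , -0.0227,  0.1982]), 'tool_rot': array([ 0.2187,  0.9758, -0.0002, -0.0001]), 'force': array([-0.0336, -0.0733, -0.9448]), 'ft_torque': array([ 0.026 , -0.0024, -0.0446]), 'gripper_force': 43.68812346830964, 'finger_gap': 0.5880648230323415}
[ -2.4018 -30.8597  -0.1659   0.       0.       0.    ] [ -2.4023 -30.8561  10.8341   0.       0.       0.    ]
```

>>> {"name": "carry_out", "arguments": {"targets": [[[-0.3, -3.5, 0, 0, 0, 0, 4], [-0.6, -7, 0, 0, 0, 0, 4], [-0.9, -11, 0, 0, 0, 0, 4], [-1.2, -15, 0, 0, 0, 0, 4], [-1.5, -19, 0, 0, 0, 0, 4], [-1.8, -23, 0, 0, 0, 0, 4], [-2.1, -27, 0, 0, 0, 0, 4], [-2.4, -30.8, 0, 0, 0, 0, 4], [-2.4, -30.8, 2, 0, 0, 0, 4], [-2.4, -30.8, 5, 0, 0, 0, 4], [-2.4, -30.8, 8, 0, 0, 0, 4], [-2.4, -30.8, 10, 0, 0, 0, 4]]]}}

```text
t: 4.73
tcp_pos: [0.4514, -0.3101, 0.094]
tool_rot: [0.219, 0.976, 0.002, -0.003]
force: [-0.2, 0.9, -1.4]
finger_gap: 0.59
gripper_force: 43.7
```

>>> {"name": "carry_out", "arguments": {"targets": [[[0, 0, 1, 0, 0, 0, 4], [0, 0, 2, 0, 0, 0, 4], [0, 0, 2.4, 0, 0, 0, 4], [0, 0, 2.4, 0, 0, 0, 4], [0, 0, 2.4, 0, 0, 0, 4]]]}}

```text
t: 5.15
tcp_pos: [0.4543, -0.3116, 0.0744]
tool_rot: [0.218, 0.976, -0.0, 0.0]
force: [-0.0, 0.1, -1.3]
finger_gap: 0.589
gripper_force: 43.7
```

>>> {"name": "carry_out", "arguments": {"targets": [[[0, 0, 0.6, 0, 0, 0, 4], [0, 0, 0.6, 0, 0, 0, 4], [0, 0, 0.6, 0, 0, 0, 8.5], [0, 0, 0.6, 0, 0, 0, 8.5], [0, 0, 0.6, 0, 0, 0, 8.5], [0, 0, 0.6, 0, 0, 0, 8.5], [0, 0, 0.6, 0, 0, 0, 8.5], [0, 0, -3, 0, 0, 0, 8.5], [0, 0, -6.5, 0, 0, 0, 8.5], [0, 0, -10, 0, 0, 0, 8.5], [0, 0, -13, 0, 0, 0, 8.5], [0, 0, -13, 0, 0, 0, 8.5]]]}}

```text
t: 6.15
tcp_pos: [0.4567, -0.314, 0.2101]
tool_rot: [0.218, 0.976, -0.004, 0.005]
force: [-0.1, -0.5, 0.4]
finger_gap: 0.998
gripper_force: 0.0
```

```bash
cat > kin.py <<'E'
from h import *
D=[((.5285,1.4339),(.2662,.5647,.2493)),((.4123,1.76),(.4914,.12,.2195)),((.5951,1.6866),(.5625,-.018,.1414)),((.5121,1.6413),(.563,-.0227,.1982))]
s=manip.sense();D.append((s["q"][1:3],s["tcp_pos"]))
def f(p):
    o=[]
    for (a,b),X in D:
        r=np.sqrt(X[0]**2+X[1]**2-.1107**2)
        o+=[p[0]*np.sin(a)+p[1]*np.sin(a+b)-r,p[2]+p[0]*np.cos(a)+p[1]*np.cos(a+b)-X[2]]
    return np.array(o)
q=least_squares(f,[.4,.4,.1]);p=q.x
def ik(r,z,th,Lt):
    "planar r,z of TCP, th = tilt outward from down"
    h=p[2]+Lt;wr=r-Lt*np.sin(th);wz=z+Lt*np.cos(th)-h
    d=np.hypot(wr,wz);c=(d*d-p[0]**2-p[1]**2)/(2*p[0]*p[1])
    q3=np.arccos(c);q2=np.arctan2(wr,wz)-np.arctan2(p[1]*np.sin(q3),p[0]+p[1]*c)
    return np.array([q2,q3,np.pi-th-q2-q3])
if __name__=="__main__":
    print(p,q.fun,s["q"])
    for Lt in(.2,.3):
        for a in [(.56,.085,-20),(.58,.06,40),(.65,.06,40),(.7,.06,40)]: print(Lt,a,ik(a[0],a[1],np.radians(a[2]),Lt))
E
python3 kin.py
python3 - <<'E'
from h import *
im=cams.snapshot("top");cv2.imwrite("pics/t2.png",im[:,:,::-1])
u=np.array([np.cos(np.radians(-7.9)),np.sin(np.radians(-7.9)),0]);z=np.array([0,0,1.]);v=np.cross(z,u)
M=np.array([.481,.2995,.075]);P=M+.010*(u*.866+z*.5)
th=np.radians(-20);d=np.sin(th)*u-np.cos(th)*z
for y in(v,-v):
    Rg=R.from_matrix(np.c_[np.cross(y,d),y,d]);
    print(Rg.as_quat(),to_tool(P,Rg),to_tool(P-.1*d,Rg))
    Rv=R.from_matrix(np.c_[np.cross(y,-z),y,-z]); print("down",to_tool([.47,.25,.22],Rv))
E
```

```text
[ 0.5069  0.3661 -0.0419] [-0.0204  0.0068  0.0114 -0.0042  0.0098 -0.0024  0.0016  0.0003 -0.0009
 -0.0005] [-0.804   0.4804  1.6621  0.      0.9862 -1.9344]
0.2 (0.56, 0.085, -20) [0.7805 1.5247 1.1855]
0.2 (0.58, 0.06, 40) [ 0.6754  2.09   -0.3219]
0.2 (0.65, 0.06, 40) [ 0.7404  1.8888 -0.1857]
0.2 (0.7, 0.06, 40) [ 0.7945  1.737  -0.088 ]
0.3 (0.56, 0.085, -20) [0.8399 1.4087 1.2421]
0.3 (0.58, 0.06, 40) [ 0.6871  2.2743 -0.5179]
0.3 (0.65, 0.06, 40) [ 0.7296  2.0802 -0.3663]
0.3 (0.7, 0.06, 40) [ 0.7703  1.9366 -0.2635]
[ 0.0678  0.9825  0.012  -0.1732] [ 23.0895  56.7795  12.3937   2.7903  20.2682 -17.2107] [ 19.7508  57.7707   3.0198   2.7903  20.2682 -17.2107]
down [ 22.6899  51.5328  -1.5879  -0.2395   0.4219 -17.3422]
[ 0.9825 -0.0678 -0.1732 -0.012 ] [ 23.0895  56.7795  12.3937  28.8703  -3.9745 160.2531] [ 19.7508  57.7707   3.0198  28.8703  -3.9745 160.2531]
down [ 22.6899  51.5328  -1.5879   0.6034   0.3425 162.6564]
```

View pics/t2.png

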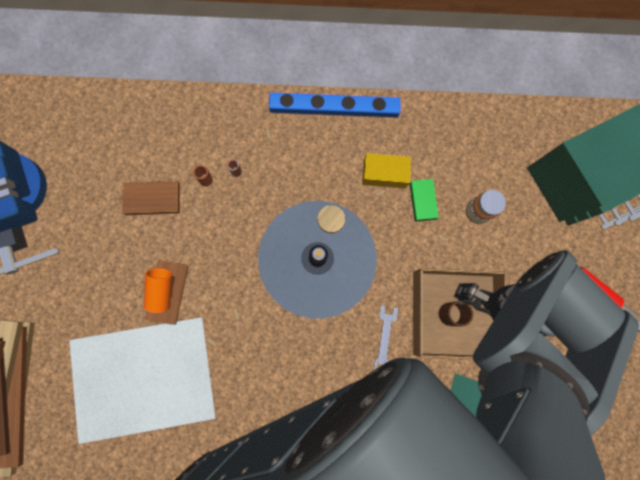

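The top view shows the drum bare at (319,256) and the worn sleeve standing in the bin at (457,314), with the rest undisturbed. Tilting outward would run into the q5 ≥ 0 limit. I'll grasp the fresh sleeve with the tool leaning 40° towards the robot, so that it ends 20° outward.

```bash
cat > fresh.py <<'E'
from h import *
z=np.array([0,0,1.])
u=np.array([np.cos(np.radians(-7.9)),np.sin(np.radians(-7.9)),0]);v=np.cross(z,u)
M=np.array([.481,.2995,.075]);P=M+.015*(u*.866+z*.5)
def rot(deg,u=u):
    v=np.cross(z,u);t=np.radians(deg);d=np.sin(t)*u-np.cos(t)*z
    return R.from_matrix(np.c_[np.cross(v,d),v,d]),d
E
python3 - <<'E'
from fresh import *
Rg,d=rot(-40)
print(to_tool(P-.14*d,Rg),P,d)
E
```

```text
[ 14.      59.5581   1.4819   5.8257  40.1108 -16.7207] [0.4939 0.2977 0.0825] [-0.6367  0.0883 -0.766 ]
```

>>> {"name": "carry_out", "arguments": {"targets": [[[1.2, 4, 0, 0, 0, 0, 8.5], [2.4, 8, 0, 0, 0, -2, 8.5], [3.6, 12, 0, 0, 0, -7, 8.5], [4.8, 16, 0, 0, 0, -12, 8.5], [6, 20, 0, 0, 0, -17, 8.5], [7, 24, 0, 0, 0, -17, 8.5], [8, 28, 0, 0, 0, -17, 8.5], [9, 32, 0, 0, 0, -17, 8.5], [10, 36, 0, 0, 0, -17, 8.5], [11, 40, 0, 0, 0, -17, 8.5], [11, 40, 0, 0, 0, -17, 8.5], [11, 40, 0, 0, 0, -17, 8.5]]]}}

```text
t: 7.2
tcp_pos: [0.524, 0.0995, 0.2024]
tool_rot: [0.069, 0.998, -0.0, -0.001]
force: [-0.6, -0.9, 0.4]
finger_gap: 0.996
gripper_force: 0.0
```

Run:
```python
from fresh import *
Rg,d=rot(-40);s=manip.sense();print(s["t"],s["tcp_pos"],s["q"])
print(to_tool(P-.14*d,Rg))
```

```text
7.2 [0.524  0.0995 0.2024] [-0.0218  0.4712  1.71   -0.0003  0.9632 -1.4534]
[-3.2685 19.2205  1.2497 -0.0054 39.8437 -0.0768]
```

>>> {"name": "carry_out", "arguments": {"targets": [[[-0.4, 2.4, 0.1, 0, 5, 0, 8.5], [-0.8, 4.8, 0.2, 0, 10, 0, 8.5], [-1.2, 7.2, 0.4, 0, 15, 0, 8.5], [-1.6, 9.6, 0.6, 0, 20, 0, 8.5], [-2, 12, 0.8, 0, 25, 0, 8.5], [-2.4, 14.4, 1, 0, 30, 0, 8.5], [-2.8, 16.8, 1.2, 0, 35, 0, 8.5], [-3.3, 19.2, 1.25, 0, 40, 0, 8.5], [-3.3, 19.2, 1.25, 0, 40, 0, 8.5], [-3.3, 19.2, 1.25, 0, 40, 0, 8.5], [-3.3, 19.2, 1.25, 0, 40, 0, 8.5], [-3.3, 19.2, 1.25, 0, 40, 0, 8.5]]]}}

```text
t: 8.2
tcp_pos: [0.5851, 0.2808, 0.1921]
tool_rot: [0.069, 0.937, 0.025, -0.341]
force: [0.3, 1.4, -1.2]
finger_gap: 1.0
gripper_force: 0.0
```

Run:
```python
from fresh import *
Rg,d=rot(-40);s=manip.sense();print(s["t"],s["tcp_pos"],s["q"])
print(to_tool(P-.14*d,Rg),to_tool(P,Rg))
a=u*.866+z*.5
print(proj("wrist",[M+a*.0375,M-a*.0375]))
im=cams.snapshot("wrist");cv2.imwrite("pics/w3.png",im[:,:,::-1])
```

```text
8.2 [0.5851 0.2808 0.1921] [ 0.1844  0.9018  0.9962  0.2222  1.9064 -1.2393]
[ 0.0551  0.4145  0.3596  0.2788  0.0201 -0.3714] [ 0.0598  0.3464 14.3594  0.2788  0.0201 -0.3714]
[[323.8611 250.1919]
 [322.1665 193.2957]]
```

View pics/w3.png

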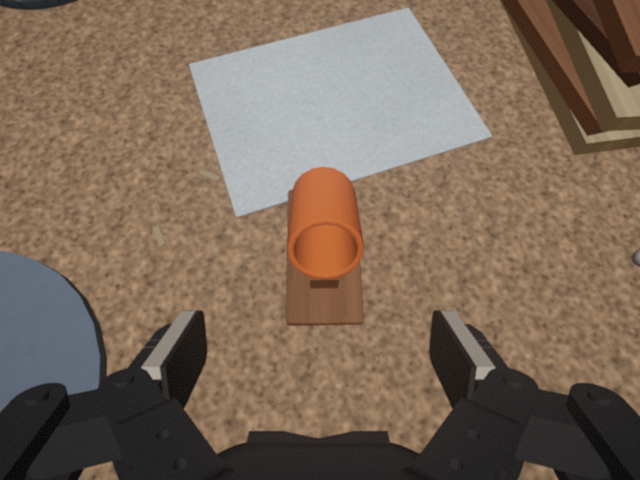

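The rim sits at (326,244), against a predicted (324,250), and the sleeve is well aligned between the fingers. Approach and grip.

>>> {"name": "carry_out", "arguments": {"targets": [[[0, 0.4, 3, 0, 0, 0, 8.5], [0, 0.4, 6, 0, 0, 0, 8.5], [0, 0.4, 9, 0, 0, 0, 8.5], [0, 0.4, 12, 0, 0, 0, 8.5], [0, 0.4, 14, 0, 0, 0, 8.5], [0, 0.4, 14, 0, 0, 0, 8.5], [0, 0.4, 14, 0, 0, 0, 4], [0, 0.4, 14, 0, 0, 0, 4], [0, 0.4, 14, 0, 0, 0, 4], [0, 0.4, 14, 0, 0, 0, 4], [0, 0.4, 14, 0, 0, 0, 4], [0, 0.4, 14, 0, 0, 0, 4]]], "force": 40}}

```text
t: 9.25
tcp_pos: [0.4994, 0.299, 0.0862]
tool_rot: [0.068, 0.938, 0.025, -0.339]
force: [3.0, -1.8, 6.6]
finger_gap: 0.605
gripper_force: 41.7
```

>>> {"name": "carry_out", "arguments": {"targets": [[[0, 0, 0, 0, 0, 0, 4], [0, 0, 0, 0, 0, 0, 4]]]}}

```text
t: 9.42
tcp_pos: [0.4994, 0.299, 0.0862]
tool_rot: [0.068, 0.938, 0.025, -0.339]
force: [3.6, -2.9, 7.3]
finger_gap: 0.605
gripper_force: 41.7
```

Run:
```python
from fresh import *
s=manip.sense();print(s["tcp_pos"],s["q"])
c=s["tcp_pos"]
print("lift",to_tool(c+[0.02,-.0,.10]))
Rg,d=rot(20); print("stand",to_tool([.56,.18,.15],Rg))
Rg,d=rot(20,np.array([1.,0,0])); print("stand",to_tool([.56,.18,.15],Rg))
```

```text
[0.4994 0.299  0.0862] [ 0.2315  0.9331  1.2741  0.238   1.5917 -1.2717]
lift [ 4.8705  0.3011 -8.9547  0.      0.      0.    ]
stand [ -1.8444 -10.8935  -9.8525   0.1453 -59.7368  -0.385 ]
stand [ -1.8444 -10.8935  -9.8525   1.5624 -59.6239  -8.5315]
```

>>> {"name": "carry_out", "arguments": {"targets": [[[1.6, 0.1, -3, 0, 0, 0, 4], [3.2, 0.2, -6, 0, 0, 0, 4], [4.87, 0.3, -9, 0, 0, 0, 4], [4, -1.5, -9.2, 0, -7, 0, 4], [3, -3, -9.4, 0, -14, 0, 4], [2, -4.5, -9.6, 0, -21, 0, 4], [1, -6, -9.8, 0, -28, 0, 4], [0, -7.5, -9.8, 0, -35, 0, 4], [-1, -9, -9.8, 0, -42, 0, 4], [-1.5, -10, -9.8, 0, -49, 0, 4], [-1.8, -10.9, -9.8, 0, -56, 0, 4], [-1.8, -10.9, -9.8, 0, -60, 0, 4]]]}}

```text
t: 10.42
tcp_pos: [0.5552, 0.1793, 0.1479]
tool_rot: [0.072, 0.982, -0.012, 0.174]
force: [-0.9, -0.5, -1.6]
finger_gap: 0.602
gripper_force: 42.0
```

>>> {"name": "carry_out", "arguments": {"targets": [[[0, 0, 0, 0, 0, 0, 4], [0, 0, 0, 0, 0, 0, 4], [0, 0, 0, 0, 0, 0, 4]]]}}

```text
t: 10.67
tcp_pos: [0.5591, 0.1808, 0.1486]
tool_rot: [0.071, 0.982, -0.012, 0.174]
force: [-0.1, 0.1, -1.1]
finger_gap: 0.607
gripper_force: 42.0
```

Run:
```python
from fresh import *
s=manip.sense();print(s["tcp_pos"],s["q"],s["force"])
Rg,d=rot(20); print("stand",to_tool([.56,.18,.15],Rg),to_tool([.56,.18,.07],Rg))
im=cams.snapshot("wrist")
sc=cams.snapshot("scene"); c=sc[130:330,330:530]
o=np.hstack([cv2.resize(im,(400,300)),cv2.resize(c,(300,300))]);cv2.imwrite("pics/c4.png",o[:,:,::-1])
```

```text
[0.5591 0.1808 0.1486] [ 0.1738  0.5535  1.8418 -0.2619  0.4244 -1.0308] [-0.0748  0.1483 -1.0883]
stand [-0.1452 -0.0687 -0.1008 -0.0738  0.0951 -0.3738] [ 2.6034 -0.0769  7.4122 -0.0738  0.0951 -0.3738]
```

View pics/c4.png

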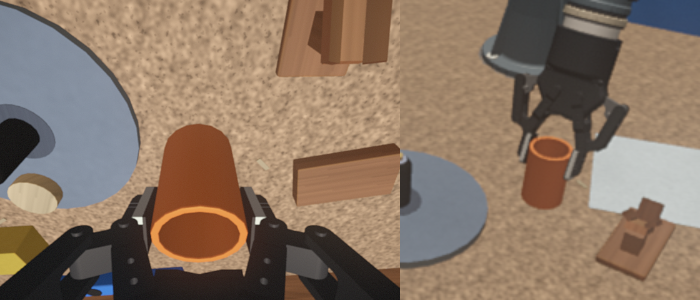

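The sleeve is held upright over clear bench at (0.56,0.18). Lower until contact.

>>> {"name": "carry_out", "arguments": {"targets": [[[0.85, 0, 2.3, 0, 0, 0, 4], [1.7, 0, 4.6, 0, 0, 0, 4], [2.4, 0, 6.6, 0, 0, 0, 4], [2.8, 0, 7.7, 0, 0, 0, 4], [2.98, 0, 8.1, 0, 0, 0, 4], [2.98, 0, 8.1, 0, 0, 0, 4], [2.98, 0, 8.1, 0, 0, 0, 4]]]}}

```text
t: 11.35
tcp_pos: [0.5579, 0.1807, 0.0617]
tool_rot: [0.071, 0.982, -0.012, 0.174]
force: [-0.1, -0.4, -0.4]
finger_gap: 0.604
gripper_force: 42.0
```

>>> {"name": "carry_out", "arguments": {"targets": [[[0.1, 0, 0.28, 0, 0, 0, 4], [0.1, 0, 0.28, 0, 0, 0, 4], [0.1, 0, 0.28, 0, 0, 0, 4]]]}}

```text
t: 11.6
tcp_pos: [0.5573, 0.1807, 0.0591]
tool_rot: [0.071, 0.982, -0.012, 0.174]
force: [0.2, -0.2, -0.7]
finger_gap: 0.605
gripper_force: 42.0
```

>>> {"name": "carry_out", "arguments": {"targets": [[[0.1, 0, 0.28, 0, 0, 0, 4], [0.1, 0, 0.28, 0, 0, 0, 4], [0.1, 0, 0.28, 0, 0, 0, 4]]]}}

```text
t: 11.85
tcp_pos: [0.5575, 0.1803, 0.0584]
tool_rot: [0.071, 0.982, -0.012, 0.175]
force: [-5.7, -2.8, 16.3]
finger_gap: 0.604
gripper_force: 43.2
```

>>> {"name": "carry_out", "arguments": {"targets": [[[-0.05, 0, -0.13, 0, 0, 0, 4], [-0.05, 0, -0.13, 0, 0, 0, 4], [-0.05, 0, -0.13, 0, 0, 0, 5.4], [-0.05, 0, -0.13, 0, 0, 0, 6], [-0.05, 0, -0.13, 0, 0, 0, 7], [-0.05, 0, -0.13, 0, 0, 0, 8.5], [-0.05, 0, -0.13, 0, 0, 0, 8.5], [-0.05, 0, -0.13, 0, 0, 0, 8.5], [-0.05, 0, -0.13, 0, 0, 0, 8.5]]]}}

```text
t: 12.6
tcp_pos: [0.5568, 0.1806, 0.0566]
tool_rot: [0.071, 0.982, -0.013, 0.173]
force: [-0.2, 0.0, -0.5]
finger_gap: 0.994
gripper_force: 0.0
```

>>> {"name": "carry_out", "arguments": {"targets": [[[0, 0, -2, 0, 0, 0, 8.5], [0, 0, -5, 0, 0, 0, 8.5], [0, 0, -8, 0, 0, 0, 8.5], [0, 0, -11, 0, 0, 0, 8.5], [0, 0, -11, 0, 7, 0, 8.5], [0, 0, -11, 0, 14, 0, 8.5], [0, 0, -11, 0, 20, 0, 8.5], [0, 0, -11, 0, 20, 0, 8.5], [0, 0, -11, 0, 20, 0, 8.5], [0, 0, -11, 0, 20, 0, 8.5]]]}}

```text
t: 13.43
tcp_pos: [0.5181, 0.1857, 0.1593]
tool_rot: [0.072, 0.997, -0.001, -0.001]
force: [-0.3, -0.1, -0.8]
finger_gap: 1.0
gripper_force: 0.0
```

Run:
```python
from fresh import *
s=manip.sense();print(s["t"],s["tcp_pos"],s["q"],s["force"])
im=cams.snapshot("wrist");print(proj("wrist",[[.56,.18,.075]]))
sc=cams.snapshot("scene"); tp=cams.snapshot("top")
f=lambda i,x,y,w,h:cv2.resize(i[y:y+h,x:x+w],(400,300),interpolation=cv2.INTER_CUBIC)
o=np.vstack([np.hstack([f(im,0,0,640,480),f(sc,350,200,120,90)]),np.hstack([f(im,220,160,240,180),f(tp,180,210,120,90)])]);cv2.imwrite("pics/c5.png",o[:,:,::-1])
```

```text
13.4333 [0.5181 0.1857 0.1593] [ 0.1416  0.5546  1.7052 -0.0011  0.8831 -1.2844] [-0.3139 -0.0828 -0.7667]
[[319.1215 327.7231]]
```

View pics/c5.png

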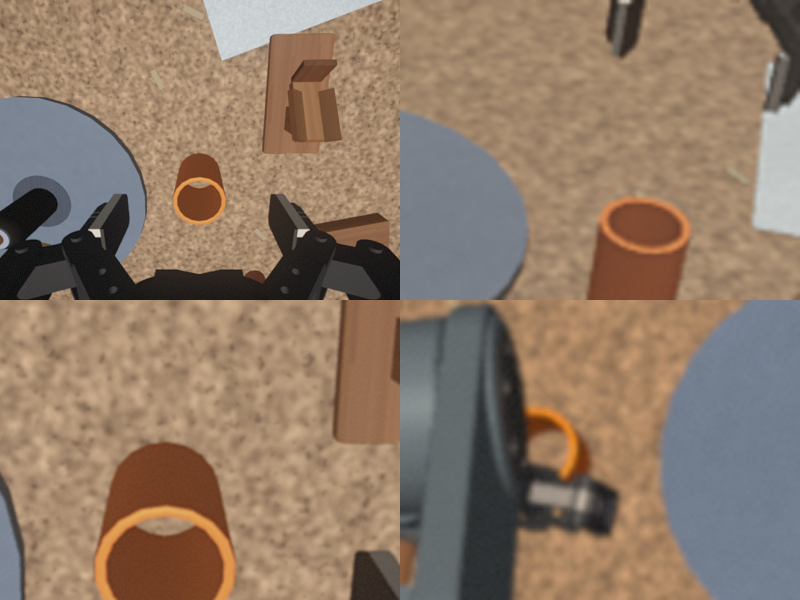

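The sleeve stands upright on the bench by itself, its rim centred at wrist pixel (319,320).

Run:
```python
from fresh import *
c=plane("wrist",(319,320.5),.075);print(c)
Rg,d=rot(0)
print(to_tool([c[0],c[1],.13],Rg),to_tool([c[0],c[1],.057],Rg))
```

```text
[0.5555 0.1808 0.075 ]
[-3.818   0.02    2.9492 -0.052  -0.0909 -0.3119] [-3.8296  0.0266 10.2492 -0.052  -0.0909 -0.3119]
```

>>> {"name": "carry_out", "arguments": {"targets": [[[-2, 0, 1.5, 0, 0, 0, 8.5], [-3.8, 0, 2.9, 0, 0, 0, 8.5], [-3.8, 0, 2.9, 0, 0, 0, 8.5], [-3.8, 0, 2.9, 0, 0, 0, 8.5], [-3.8, 0, 5, 0, 0, 0, 8.5], [-3.8, 0, 7.5, 0, 0, 0, 8.5], [-3.8, 0, 9.5, 0, 0, 0, 8.5], [-3.8, 0, 10.2, 0, 0, 0, 8.5], [-3.8, 0, 10.2, 0, 0, 0, 8.5], [-3.8, 0, 10.2, 0, 0, 0, 8.5]]]}}

```text
t: 14.42
tcp_pos: [0.5568, 0.1808, 0.0587]
tool_rot: [0.072, 0.997, -0.0, -0.0]
force: [-0.3, 0.1, 0.3]
finger_gap: 0.995
gripper_force: 0.0
```

>>> {"name": "carry_out", "arguments": {"targets": [[[0, 0, 0, 0, 0, 0, 4], [0, 0, 0, 0, 0, 0, 4], [0, 0, 0, 0, 0, 0, 4], [0, 0, 0, 0, 0, 0, 4], [0, 0, 0, 0, 0, 0, 4], [0, 0, 0, 0, 0, 0, 4], [0, 0, 0, 0, 0, 0, 4], [0, 0, 0, 0, 0, 0, 4], [0, 0, -2, 0, 0, 0, 4], [0, 0, -5, 0, 0, 0, 4], [0, 0, -8.5, 0, 0, 0, 4], [0, 0, -12, 0, 0, 0, 4]]], "force": 40}}

```text
t: 15.42
tcp_pos: [0.5566, 0.1804, 0.1792]
tool_rot: [0.072, 0.997, -0.0, -0.001]
force: [0.4, 0.1, -1.1]
finger_gap: 0.604
gripper_force: 42.0
```

>>> {"name": "carry_out", "arguments": {"targets": [[[0, 0, 0, 0, 0, 0, 4], [0, 0, 0, 0, 0, 0, 4], [0, 0, 0, 0, 0, 0, 4]]]}}

```text
t: 15.67
tcp_pos: [0.5567, 0.1804, 0.1781]
tool_rot: [0.072, 0.997, -0.0, -0.0]
force: [-0.6, -0.0, -0.7]
finger_gap: 0.604
gripper_force: 42.0
```

Run:
```python
from fresh import *
s=manip.sense();print(s["t"],s["tcp_pos"],s["q"],s["force"])
Rg,d=rot(0)
for h in(.18,.16,.07):print(to_tool([.5625,-.0205,h],Rg))
```

```text
15.6667 [0.5567 0.1804 0.1781] [ 0.1226  0.5657  1.6029 -0.      0.9734 -1.3041] [-0.6049 -0.039  -0.6675]
[ -3.4584 -19.8029  -0.184   -0.0078  -0.0223  -0.356 ]
[ -3.4592 -19.8027   1.816   -0.0078  -0.0223  -0.356 ]
[ -3.4626 -19.8014  10.816   -0.0078  -0.0223  -0.356 ]
```

>>> {"name": "carry_out", "arguments": {"targets": [[[-0.6, -3.3, 0, 0, 0, 0, 4], [-1.2, -6.6, 0, 0, 0, 0, 4], [-1.8, -9.9, 0, 0, 0, 0, 4], [-2.4, -13.2, 0, 0, 0, 0, 4], [-3, -16.5, 0, 0, 0, 0, 4], [-3.5, -19.8, 0, 0, 0, 0, 4], [-3.5, -19.8, 0, 0, 0, 0, 4], [-3.5, -19.8, 0, 0, 0, 0, 4], [-3.5, -19.8, 0, 0, 0, 0, 4], [-3.5, -19.8, 0, 0, 0, 0, 4]]]}}

```text
t: 16.5
tcp_pos: [0.5626, -0.0193, 0.1771]
tool_rot: [0.072, 0.997, 0.0, -0.001]
force: [0.5, -0.3, 0.2]
finger_gap: 0.605
gripper_force: 42.1
```

Run:
```python
from fresh import *
s=manip.sense();print(s["t"],s["tcp_pos"],s["force"])
im=cams.snapshot("wrist");sc=cams.snapshot("scene")
rim=s["tcp_pos"]+[0,0,.0165];print(proj("wrist",[rim,rim+[.026,0,0],rim-[.026,0,0]]),proj("scene",[rim,rim-[0,0,.075],[.5625,-.0205,.09]]))
f=lambda i,x,y,w,h:cv2.resize(i[y:y+h,x:x+w],(400,600),interpolation=cv2.INTER_CUBIC)
o=np.hstack([f(im,200,240,240,240)[:],f(sc,290,170,80,120)]);cv2.imwrite("pics/c6.png",o[:,:,::-1])
```

```text
16.5 [ 0.5626 -0.0193  0.1771] [ 0.5407 -0.3337  0.2323]
[[317.738  367.0541]
 [328.5373 431.6359]
 [305.5303 294.0505]] [[330.9638 188.5919]
 [329.7365 221.6144]
 [328.7797 233.2087]]
```

View pics/c6.png

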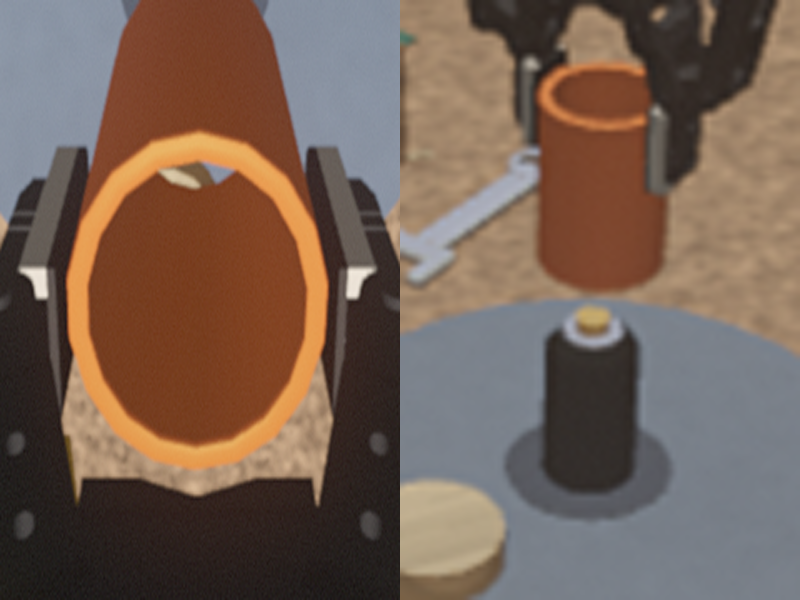

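The scene view shows the held sleeve's lower-end centre at about x=330.3 and the drum and nut at about x=328.5. In the wrist view the rim spans columns 241–396 and rows 292.4–427.2. I'll fit the offsets.

Run:
```python
from fresh import *
s=manip.sense();t=s["tcp_pos"];print(t,s["tool_rot"])
a=np.linspace(0,2*np.pi,120);C=np.c_[np.cos(a),np.sin(a),0*a]*.026
def ext(o):
    q=proj("wrist",t+o+C);return np.r_[q.min(0),q.max(0)]
ob=np.array([200+68/1.667,292.4,200+327/1.667,427.2])
r=least_squares(lambda o:ext(o)-ob,[0,0,.0165],x_scale=.01);print(r.x,r.fun)
# nut/drum in scene: nut top
print(plane("scene",(290+193/5-.4,170+313/5-.4),.09))
# bottom ellipse extents in scene: left,right,bottom
def e2(o):
    q=proj("scene",t+np.r_[o,-.0585]+C);return np.r_[q.min(0)[0],q.max(0)]
ob2=np.array([290+138/5-.4,290+265/5-.4,170+290/5-.4])
r=least_squares(lambda o:e2(o)-ob2,[0,0],x_scale=.01);print(r.x,r.fun)
def e3(o):
    q=proj("scene",np.r_[o,.012]+C*20/26);return np.r_[q.min(0)[0],q.max(0)]
ob3=np.array([290+145/5-.4,290+237/5-.4,170+490/5-.4])
r=least_squares(lambda o:e3(o)-ob3,[.56,-.02],x_scale=.01);print(r.x,r.fun)
```

```text
[ 0.563  -0.019   0.1776] [ 0.071   0.9975  0.0002 -0.0007]
[ 0.0014 -0.0003  0.0117] [-0.1949  0.2135  0.1952 -0.2406]
[ 0.5598 -0.0232  0.09  ]
[-0.0037 -0.0015] [-0.2085  0.2088 -0.0166]
[ 0.5578 -0.0227] [-0.0806  0.0806 -0.0041]
```

>>> {"name": "carry_out", "arguments": {"targets": [[[0, -0.17, 1.5, 0, 0, 0, 4], [0, -0.17, 3, 0, 0, 0, 4], [0, -0.17, 3.5, 0, 0, 0, 4], [0, -0.17, 4, 0, 0, 0, 4], [0, -0.17, 4.3, 0, 0, 0, 4], [0, -0.17, 4.6, 0, 0, 0, 4], [0, -0.17, 4.6, 0, 0, 0, 4]]]}}

```text
t: 17.18
tcp_pos: [0.5637, -0.0217, 0.1321]
tool_rot: [0.072, 0.997, 0.0, 0.001]
force: [0.9, 0.5, -1.0]
finger_gap: 0.608
gripper_force: 42.1
```

>>> {"name": "carry_out", "arguments": {"targets": [[[0, 0, 0.3, 0, 0, 0, 4], [0, 0, 0.6, 0, 0, 0, 4], [0, 0, 0.9, 0, 0, 0, 4], [0, 0, 0.9, 0, 0, 0, 4]]]}}

```text
t: 17.52
tcp_pos: [0.5638, -0.0218, 0.123]
tool_rot: [0.072, 0.997, 0.0, 0.001]
force: [1.8, 3.6, -1.4]
finger_gap: 0.6
gripper_force: 42.1
```

It's on the drum, with only a small side force. I'll nudge +y and continue down.

>>> {"name": "carry_out", "arguments": {"targets": [[[0, 0.06, 0.5, 0, 0, 0, 4], [0, 0.06, 1, 0, 0, 0, 4], [0, 0.06, 1.5, 0, 0, 0, 4], [0, 0.06, 2, 0, 0, 0, 4], [0, 0.06, 2.5, 0, 0, 0, 4], [0, 0.06, 2.5, 0, 0, 0, 4]]]}}

```text
t: 18.02
tcp_pos: [0.5636, -0.0216, 0.0971]
tool_rot: [0.072, 0.997, 0.0, 0.0]
force: [2.5, 2.3, -3.3]
finger_gap: 0.605
gripper_force: 42.2
```

>>> {"name": "carry_out", "arguments": {"targets": [[[0, 0, 0.5, 0, 0, 0, 4], [0, 0, 1, 0, 0, 0, 4], [0, 0, 1.4, 0, 0, 0, 4], [0, 0, 1.8, 0, 0, 0, 4], [0, 0, 1.8, 0, 0, 0, 4]]]}}

```text
t: 18.43
tcp_pos: [0.5636, -0.0216, 0.0794]
tool_rot: [0.072, 0.997, 0.0, 0.0]
force: [4.5, 2.4, -2.7]
finger_gap: 0.6
gripper_force: 42.2
```

>>> {"name": "carry_out", "arguments": {"targets": [[[0, 0.03, 0.3, 0, 0, 0, 4], [0, 0.03, 0.5, 0, 0, 0, 4], [0, 0.03, 0.7, 0, 0, 0, 4], [0, 0.03, 0.7, 0, 0, 0, 4]]]}}

```text
t: 18.77
tcp_pos: [0.5636, -0.0213, 0.0729]
tool_rot: [0.072, 0.997, -0.0, 0.0]
force: [3.8, 1.2, -2.3]
finger_gap: 0.602
gripper_force: 42.3
```

>>> {"name": "carry_out", "arguments": {"targets": [[[0, 0, 0.2, 0, 0, 0, 4], [0, 0, 0.3, 0, 0, 0, 4], [0, 0, 0.3, 0, 0, 0, 4]]]}}

```text
t: 19.02
tcp_pos: [0.5637, -0.0214, 0.0717]
tool_rot: [0.072, 0.997, -0.0, 0.001]
force: [0.5, 0.1, 11.1]
finger_gap: 0.601
gripper_force: 43.2
```

>>> {"name": "carry_out", "arguments": {"targets": [[[0, 0, 0.1, 0, 0, 0, 4], [0, 0, 0.1, 0, 0, 0, 4], [0, 0, 0, 0, 0, 0, 5.5], [0, 0, 0, 0, 0, 0, 7], [0, 0, 0, 0, 0, 0, 8.5], [0, 0, 0, 0, 0, 0, 8.5], [0, 0, 0, 0, 0, 0, 8.5], [0, 0, 0, 0, 0, 0, 8.5], [0, 0, -2, 0, 0, 0, 8.5], [0, 0, -5, 0, 0, 0, 8.5], [0, 0, -8, 0, 0, 0, 8.5], [0, 0, -12, 0, 0, 0, 8.5]]]}}

```text
t: 20.02
tcp_pos: [0.5616, -0.0209, 0.1892]
tool_rot: [0.072, 0.997, 0.0, -0.003]
force: [0.0, -0.7, -0.2]
finger_gap: 0.996
gripper_force: 0.0
```

>>> {"name": "carry_out", "arguments": {"targets": [[[4, 0, -3, 0, 0, 0, 8.5], [8, 0, -5, 0, 0, 0, 8.5], [8, 0, -5, 0, 0, 0, 8.5], [8, 0, -5, 0, 0, 0, 8.5]]]}}

```text
t: 20.35
tcp_pos: [0.4816, -0.009, 0.2415]
tool_rot: [0.072, 0.997, -0.0, -0.0]
force: [-0.5, -0.5, -1.0]
finger_gap: 0.995
gripper_force: 0.0
```

Run:
```python
from fresh import *
s=manip.sense();print(s["t"],s["tcp_pos"],s["force"])
im=cams.snapshot("wrist");sc=cams.snapshot("scene");tp=cams.snapshot("top")
f=lambda i,x,y,w,h:cv2.resize(i[y:y+h,x:x+w],(400,300),interpolation=cv2.INTER_CUBIC)
o=np.vstack([np.hstack([f(im,0,0,640,480),f(sc,290,205,100,75)]),np.hstack([f(sc,0,0,640,480),f(tp,0,0,640,480)])]);cv2.imwrite("pics/c7.png",o[:,:,::-1])
```

```text
20.35 [ 0.4816 -0.009   0.2415] [-0.5247 -0.5292 -0.986 ]
```

View pics/c7.png

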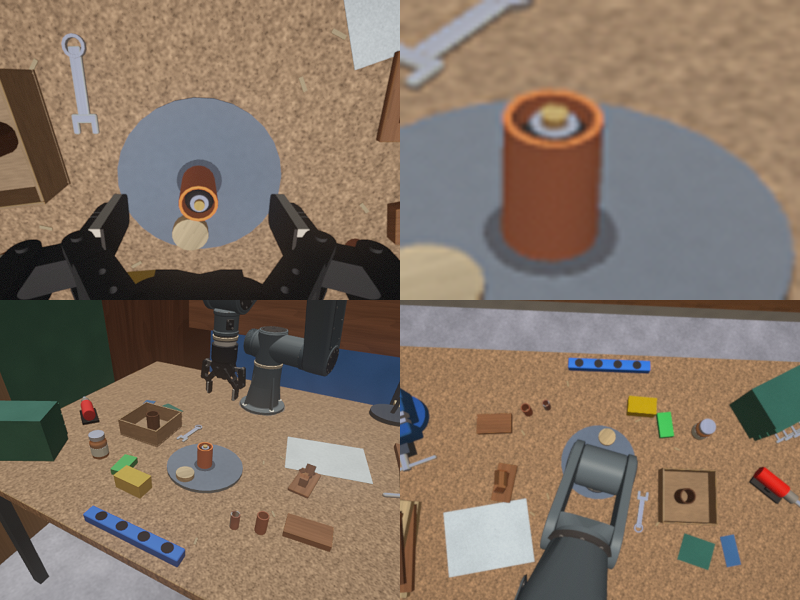

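The orange sleeve sits flat on the drum, with the nut just above its rim, as it was with the worn one. The worn sleeve is in the bin and the bystanders are where they were. Handing in.

```bash
python3 -c "
from station import sign_off
print(sign_off())"
```

```text
the job is handed in; nothing more can be done
None
```

The job is handed in: the worn sleeve is in the scrap bin and the fresh sleeve, stood on the bench and retaken from above, is pushed fully down on the drum, with everything else apparently undisturbed, at about 20 s of the 67 s allowed.

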